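# Strip the pellet die into its storage tray

## Robot

A 7-joint arm with a two-finger parallel gripper is mounted at the origin on a cart in front of the work surface, level with it; the furniture and walls round the work are solid. World frame = base frame: x ahead of the robot, y to its left, z up, the work surface at z = 0. Lengths are in m, angles in rad, forces in N, time in s.
With the tool pointing down it reaches from about 0.35 to 0.9 m from the base axis. Payload 8.1 kg.
Tool frame: the origin (TCP) lies between the finger pads; the fingertips stand 19 mm ahead of it and the grasp point (between the pads) is the TCP; z points along the fingers, y is the line along which they close (so a half turn about z gives the same grasp; the last joint's range is limited). The gripper opens to 85 mm and grips with 20 to 120 N. Pads are 22 mm wide; open, the fingers measure 114 mm over their backs; the gripper's body (76 mm by 85 mm) begins 54 mm behind the grasp point. The pads swing forward as they close: fully open they stand 13 mm farther back than shut.
Start: joints at [1.098, 0.434, 0.025, 1.573, -0.012, 1.134, -0.075], TCP at [0.226, -0.583, 0.25] pointing down, gripper open.
Joint ranges: [-2.62, 2.62], [-0.44, 2.09], [-1.27, 1.32], [0.08, 2.57], [-1.32, 4.46], [0.12, 2], [-2.74, 2.74]. Speed limits (rad/s): [2.22, 2.22, 3.01, 3.01, 3.14, 3.14, 3.14].

## Interface

Orientations are given as a unit quaternion [x, y, z, w].
In Python, from station import manip gives the robot as it stands.
- The arm moves only by the tool move_arm, never from a script. Its argument "rows" is a list that holds one entry, the list of rows, each a list of 4 numbers: the shift along the world's x, y, z in mm, then the turn about the world's z in degrees. A call has 1 to 12 rows; each row shifts and turns the commanded pose from where the row before left it; what a row does not reach is not made up. A row lasts 1/8 s, in which the tool goes at most 62.5 mm and 10.7 degrees, less where a joint would pass 70% of its speed; a pose out of reach is approached as far as the arm can. A call is refused whole if a number of a shift passes 62.5 or a number of a turn 10.7, either way. A call with a gripper value outside its range is refused whole. "hand" is the gripper's target within -1 to 1 (shut at 1, half-way at 0, fully open at -1), set as the call begins (left out, the last holds). The fingers move at their own pace and stop on an object; "force" is the grip in N (left out, the last holds). Time passes only in rows, so rows that do not move let the fingers close. It gives the time, the measured TCP pose, the force, the opening and the grip force at its end, in the units of the state.
- manip.get_obs(): the state, without advancing time (a new reading comes with each control period).
- manip.snapshot(name): name is "scene" or "top" or "wrist"; returns the picture (400x640x3 uint8, red, green, blue); there is no depth.
- manip.camera_info(name): a dict with "camera_matrix" (3x3 intrinsics, pixels), "world_from_camera" (4x4, takes a point from camera to world coordinates). Camera axes: x right, y up, looking along -z (the intrinsics and any distortion apply to the point x, -y, -z); pixel columns grow to the right and rows downward; lengths in m; the calibration is good to about 2 mm. A picture is of the moment at which its call begins: read the wrist's pose just before it. camera_info takes no time and is no camera call; for the wrist camera it gives the pose at the moment of the call.
- manip.close_job(): hands the job in; it is judged then, once.
The state is a dict: "time": time; "q": joint angles; "dq": joint speeds; "effort": joint torques, N m; "position": TCP position; "orientation": TCP orientation; "wrist_force": force on the tool from outside, world axes, zero at the start; "torque": the same for the moment, N m; "opening": opening from 0.0 (shut) to 1.0 (fully open); "grip_force": force on a finger pad.
Only numpy, scipy, OpenCV 4.12 (cv2) and the standard library are available. Lean on these libraries where they do the work, as an engineer would, in place of code of your own. Each camera call takes 0.05 s, during which the arm holds its last target. There are 200 camera calls.

## Task

The pressing die for making sample pellets stands assembled on the bench. Take it apart from the top down, one part at a time, and stand each part upright on the floor of the well in the storage tray that was cut for it: the wells, from the narrowest to the widest, are for the plunger, the stop ring, the die body and the base. Do not drop the parts, and leave the flask and the glass bottle that stand beside the die upright and where they are.

Things in the scene. Friction and masses are not known exactly. Their poses are not given: they have to be found in the camera images.
- die_plunger: Steel plunger, top of the stack, 78 mm tall: round shank 26 mm diameter, 56 mm long, with a round knurled head above it, 34 mm diameter and 22 mm tall. At the start the shank hangs down through the ring into the body (so it must be drawn straight up by about 60 mm to come free) and the head rests on the ring. About 0.3 kg. Origin: centre of the foot of the shank, z up towards the head (head from 56 to 78 mm).
- die_ring: Brass stop ring, second from the top, lying on top of the die body, outside diameter 46 mm, bore 31 mm, 16 mm tall. About 0.12 kg. Origin: centre of its underside, z up.
- die_body: Steel die body, third from the top: plain thick-walled tube, outside 56 mm, bore 30 mm, 50 mm tall, standing on the base. About 0.55 kg. Origin: centre of its underside, z up.
- die_base: Steel base disc, lowest, standing on the bench: 66 mm diameter, 26 mm tall, with a low spigot on top, 25 mm diameter and 6 mm tall, which stands loosely in the bore of the body (lift the body 6 mm to clear it). About 0.55 kg. Origin: centre of its underside, z up towards the spigot. The assembled die is 114 mm tall.
- well_plunger: Grey plastic block 98 x 98 x 28 mm, fixed, lying in a flat square metal tray (212 mm, rim 16 mm) with three others edge to edge in a 2 x 2 square, 100 mm apart; any of the four may be in any corner. One round flat-bottomed well, open upward, in its middle: 42 mm diameter, 20 mm deep (floor 8 mm above the origin). The narrowest and deepest of the four wells: for the plunger, which stands in it on its shank, head up. Origin: centre of the block's underside, z up.
- well_ring: Grey plastic block 98 x 98 x 28 mm, fixed, lying in a flat square metal tray (212 mm, rim 16 mm) with three others edge to edge in a 2 x 2 square, 100 mm apart; any of the four may be in any corner. One round flat-bottomed well, open upward, in its middle: 62 mm diameter, 10 mm deep (floor 18 mm above the origin). The second narrowest: for the stop ring. Origin: centre of the block's underside, z up.
- well_body: Grey plastic block 98 x 98 x 28 mm, fixed, lying in a flat square metal tray (212 mm, rim 16 mm) with three others edge to edge in a 2 x 2 square, 100 mm apart; any of the four may be in any corner. One round flat-bottomed well, open upward, in its middle: 72 mm diameter, 10 mm deep (floor 18 mm above the origin). The second widest: for the die body. Origin: centre of the block's underside, z up.
- well_base: Grey plastic block 98 x 98 x 28 mm, fixed, lying in a flat square metal tray (212 mm, rim 16 mm) with three others edge to edge in a 2 x 2 square, 100 mm apart; any of the four may be in any corner. One round flat-bottomed well, open upward, in its middle: 82 mm diameter, 10 mm deep (floor 18 mm above the origin). The widest: for the base, spigot up. Origin: centre of the block's underside, z up.
- flask: Glass conical flask, 64 mm diameter at the foot, 102 mm tall, loose, standing about 115 mm beyond the die; a bystander, to be left alone. Origin: centre of its underside, z up.
- bottle: Small lidded glass weighing bottle, 37 mm diameter, 58 mm tall, loose, standing about 105 mm in front of the die (robot's side); a bystander, to be left alone. Origin: centre of its underside, z up.
There are look-alikes about, which are no part of the job. Leave any red or yellow look-alike of the die_body alone.

How it is judged:
On the way, in this order (a step that is already met when the one before it is completed fails the run):
1. the plunger stands released in the narrowest well (horizontal distance between die_plunger and well_plunger below 0.011 m and z of die_plunger in the frame of well_plunger between 0.004 and 0.012 m and angle between die_plunger's own z axis and vertical below 0.12 rad and linear speed of die_plunger below 0.02 m/s and contact force between die_plunger and the fingers below 0.2 N), for 0.2 s.
2. the stop ring lies released in the second narrowest well (horizontal distance between die_ring and well_ring below 0.011 m and z of die_ring in the frame of well_ring between 0.014 and 0.022 m and angle between die_ring's own z axis and vertical below 0.12 rad and linear speed of die_ring below 0.02 m/s and contact force between die_ring and the fingers below 0.2 N), for 0.2 s.
3. the die body stands released in the second widest well (horizontal distance between die_body and well_body below 0.011 m and z of die_body in the frame of well_body between 0.014 and 0.022 m and angle between die_body's own z axis and vertical below 0.12 rad and linear speed of die_body below 0.02 m/s and contact force between die_body and the fingers below 0.2 N), for 0.2 s.
4. the base stands released in the widest well (horizontal distance between die_base and well_base below 0.011 m and z of die_base in the frame of well_base between 0.014 and 0.022 m and angle between die_base's own z axis and vertical below 0.12 rad and linear speed of die_base below 0.02 m/s and contact force between die_base and the fingers below 0.2 N), for 0.2 s.
At the end, for the whole second after the job is handed in: Each part stands upright (within 0.12 rad) on the floor of its own well (within 11 mm of the well's centre, its underside within 4 mm of the floor's height): plunger in the 42 mm well, stop ring in the 62 mm, body in the 72 mm, base in the 82 mm; all four at rest (under 0.02 m/s) and let go (all of step 1 and all of step 2 and all of step 3 and all of step 4); the robot touches nothing.
It fails at once if a part of the die is dropped (falls freely faster than 0.7 m/s, as from more than 25 mm) ((contact force between die_plunger and anything else below 0.02 N and linear speed of die_plunger above 0.7 m/s) or (contact force between die_ring and anything else below 0.02 N and linear speed of die_ring above 0.7 m/s) or (contact force between die_body and anything else below 0.02 N and linear speed of die_body above 0.7 m/s) or (contact force between die_base and anything else below 0.02 N and linear speed of die_base above 0.7 m/s)).
It fails at once if the flask is pushed more than 25 mm from its place or tipped by more than 0.4 rad (distance of flask from where it was at the start of the episode above 0.025 m or angle between flask's own z axis and vertical above 0.4 rad).
It fails at once if the weighing bottle is pushed more than 25 mm from its place or tipped by more than 0.4 rad (distance of bottle from where it was at the start of the episode above 0.025 m or angle between bottle's own z axis and vertical above 0.4 rad).
It also fails if it takes over 115 s, if anything falls off the work surface, if the arm or the gripper's body presses on something with over 40 N, if the wrist force passes 120 N, or if a joint passes its speed limit or range.

## Working session

There is one attempt and no reset: what is moved stays moved. The work goes in short steps, Python scripts to look and compute and a tool call to move; the robot and the scene stay as the last step left them, time stands still between calls to the robot, and variables do not carry over. Pictures are saved under pics/ and viewed, at most 14 in all, crops included, and the job is handed in when it is done.

Besides the shell and the picture viewer there is one more tool, called after "Emit:" by a JSON object that holds its "fn" and its "kwargs". move_arm: Moves the arm, as the interface text tells. Its arguments: {"type":"object","properties":{"rows":{"type":"array"},"hand":{"type":"number"},"force":{"type":"number"}},"required":["rows"]}

```bash
mkdir -p pics
python3 - <<'E'
from station import manip
import cv2,numpy as np
for n in("scene","top"):
    cv2.imwrite(f"pics/{n}0.png",manip.snapshot(n)[:,:,::-1])
    c=manip.camera_info(n);print(n,np.round(c["camera_matrix"],1).tolist(),np.round(c["world_from_camera"],3).tolist(), [k for k in c])
o=manip.get_obs();print(o["time"],o["position"],o["orientation"],o["opening"])
E
```

```text
scene [[390.5, 0.0, 321.5], [0.0, 390.5, 203.5], [0.0, 0.0, 1.0]] [[-0.436, 0.559, -0.705, -0.067], [-0.899, -0.253, 0.356, 0.309], [0.021, 0.789, 0.614, 0.62], [0.0, 0.0, 0.0, 1.0]] ['camera_matrix', 'world_from_camera']
top [[510.1, 0.0, 307.2], [0.0, 510.1, 200.1], [0.0, 0.0, 1.0]] [[0.021, 0.992, -0.125, 0.403], [-1.0, 0.023, 0.017, 0.011], [0.02, 0.125, 0.992, 1.223], [0.0, 0.0, 0.0, 1.0]] ['camera_matrix', 'world_from_camera']
0.1 [ 0.22574206 -0.58237703  0.24961159] [ 9.82952861e-01  1.83856435e-01 -1.87281393e-04 -6.70672884e-04] 0.9998200641151566
```

View pics/scene0.png

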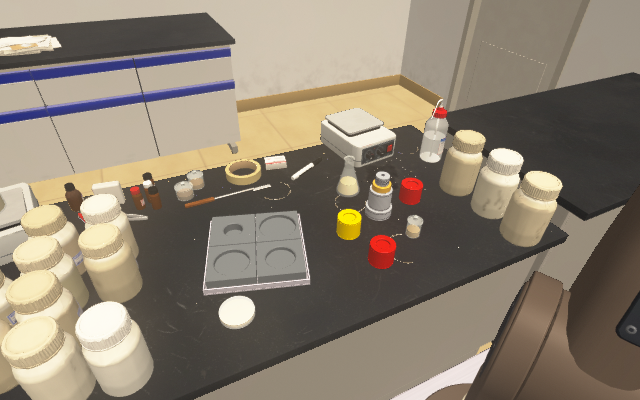

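View pics/top0.png

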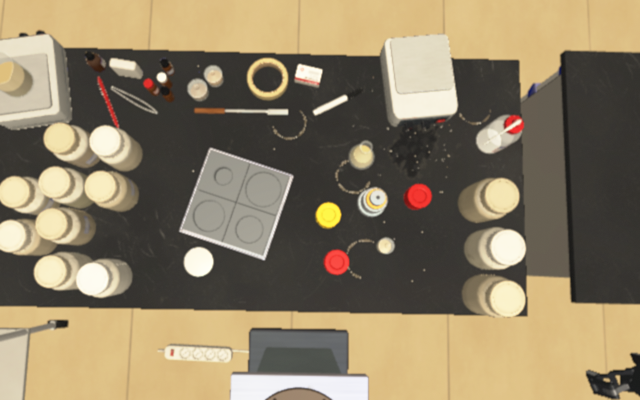

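The top view shows the die at about (373,202), the flask at (361,155) and the bottle at (386,245). Red look-alikes are at (418,196) and (336,262), a yellow one at (328,215), and the tray at about (237,203). The only stack made of grey steel, brass and steel is at (373,202). I'll check it in an enlarged crop.

```bash
cat > h.py <<'E'
import cv2,numpy as np
from station import manip
def cast(n,px,z,c=None):
    c=c or manip.camera_info(n);K=np.array(c["camera_matrix"]);T=np.array(c["world_from_camera"])
    p=np.linalg.inv(K)@[px[0],px[1],1];d=T[:3,:3]@[p[0],-p[1],-p[2]];o=T[:3,3]
    return o+d*(z-o[2])/d[2]
def proj(n,X,c=None):
    c=c or manip.camera_info(n);K=np.array(c["camera_matrix"]);T=np.array(c["world_from_camera"])
    p=T[:3,:3].T@(np.array(X)-T[:3,3]);q=K@[p[0],-p[1],-p[2]];return q[:2]/q[2]
E
python3 - <<'E'
from h import *
t=cv2.imread("pics/top0.png");s=cv2.imread("pics/scene0.png")
a=cv2.resize(t[135:265,170:300],None,fx=3,fy=3,interpolation=2)
b=cv2.resize(t[135:265,310:440],None,fx=3,fy=3,interpolation=2)
cv2.imwrite("pics/c1.png",np.hstack([a,b]))
cv2.imwrite("pics/c2.png",cv2.resize(s[140:285,190:450],None,fx=3,fy=3,interpolation=2))
for p in [(373,202)]: print(cast("top",p,.08))
E
```

```text
[ 0.54661795 -0.15733047  0.08      ]
```

View pics/c1.png

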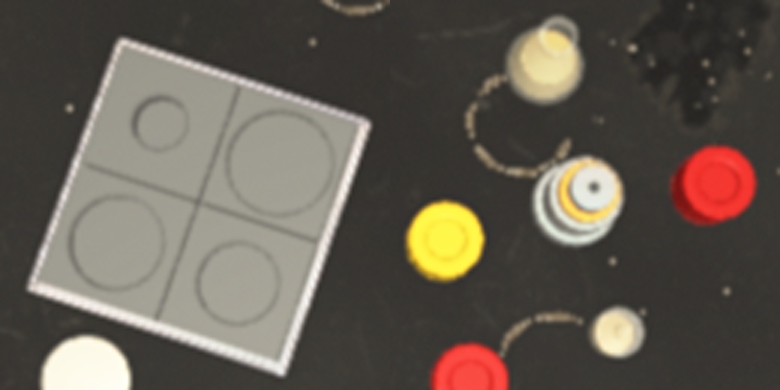

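View pics/c2.png

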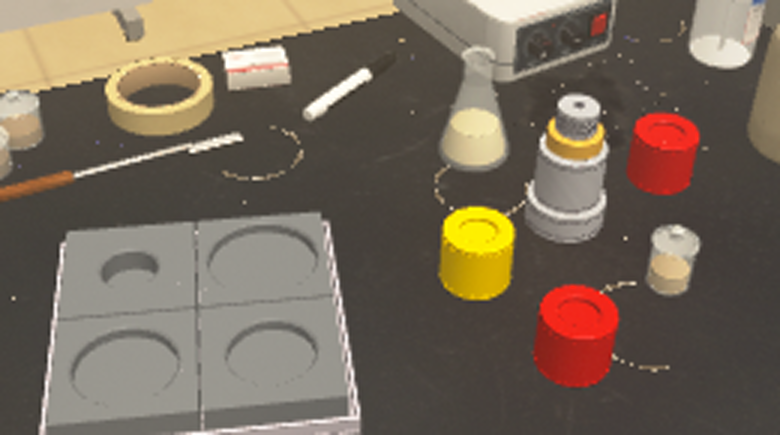

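The left crop shows the wells: narrowest at full-image (223.3,176.3), widest at (263.3,189.3), second widest at (209,215.7), second narrowest at (249.3,229.7). The die has a grey plunger head on a brass ring, at about (377.7,197.3). The red and yellow cylinders are single solid pieces, so they are the look-alikes.

Run:
```python
from h import *
t=cv2.imread("pics/top0.png");s=cv2.imread("pics/scene0.png")
off=lambda x,y:(170+(x+.5)/3-.5,135+(y+.5)/3-.5)
offb=lambda x,y:(310+(x-390+.5)/3-.5,135+(y+.5)/3-.5)
W={}
for n,p in dict(pl=(160,124),base=(280,163),body=(117,242),ring=(238,284)).items():
    W[n]=cast("top",off(*p),.03);print(n,W[n].round(4))
print("centre",np.mean(list(W.values()),0).round(4),"dist",np.linalg.norm(W['pl']-W['base']),np.linalg.norm(W['pl']-W['body']))
# same from scene crop
for n,p in dict(pl=(129,268),base=(263,258),body=(125,366),ring=(272,354)).items():
    print("scene",n,cast("scene",(190+p[0]/3,140+p[1]/3),.03).round(4))
for n,p,z in [("head",(593,187),.114),("flask base",(545,65),.03),("bottle",(618,332),.058),("redR",(718,184),.05),("yel",(446,238),.05),("redF",(470,383),.05)]:
    print(n,cast("top",offb(*p),z).round(4))
print("head scene",cast("scene",(190+579/3,140+102/3),.114).round(4))
h=cv2.cvtColor(t,cv2.COLOR_BGR2HSV)
for n,lo,hi in [("brass",(15,90,120),(30,255,255))]:
    m=cv2.inRange(h,lo,hi);m[:, :350]=0;m[:,400:]=0;m[:180]=0;m[220:]=0
    x,y,w,hh=cv2.boundingRect(m);print(n,x,y,w,hh,cast("top",(x+w/2-.5,y+hh/2-.5),.098))
g=cv2.inRange(h,(0,0,110),(180,60,255));n,l,st,c=cv2.connectedComponentsWithStats(g)
i=l[203,215];m=(l==i).astype('u1');r=cv2.minAreaRect(cv2.findContours(m,0,2)[0][0]);print(r)
for p in cv2.boxPoints(r):print(cast("top",p,.016).round(4))
print(cast("top",r[0],.02))
o=manip.get_obs();print(o["orientation"])
```

```text
pl [0.6064 0.191  0.03  ]
base [0.5777 0.0956 0.03  ]
body [0.5124 0.2205 0.03  ]
ring [0.4817 0.1252 0.03  ]
centre [0.5446 0.1581 0.03  ] dist 0.0995978091981604 0.09857300372361648
scene pl [0.6071 0.1897 0.03  ]
scene base [0.5761 0.0944 0.03  ]
scene body [0.5104 0.2198 0.03  ]
scene ring [0.479  0.1247 0.03  ]
head [ 0.5537 -0.1618  0.114 ]
flask base [ 0.6621 -0.1362  0.03  ]
bottle [ 0.4504 -0.1901  0.058 ]
redR [ 0.567  -0.2691  0.05  ]
yel [ 0.52   -0.0584  0.05  ]
redF [ 0.4095 -0.0784  0.05  ]
head scene [ 0.5557 -0.1658  0.114 ]
brass 366 188 21 21 [ 0.55350625 -0.16133611  0.098     ]
((235.88668823242188, 203.05584716796875), (91.68672180175781, 90.75770568847656), 18.758649826049805)
[0.4743 0.2935 0.016 ]
[0.6827 0.2345 0.016 ]
[0.6158 0.0238 0.016 ]
[0.4097 0.0872 0.016 ]
[0.54395242 0.159384   0.02      ]
[ 9.82952861e-01  1.83856435e-01 -1.87281393e-04 -6.70672884e-04]
```

Emit:
{"fn": "move_arm", "kwargs": {"rows": [[[27,35,0,0],[27,35,0,0],[27,35,0,0],[27,35,0,0],[27,35,0,0],[27,35,0,0],[27,35,0,0],[27,35,0,0],[27,35,0,0],[27,35,0,0],[27,35,0,0],[31,34,0,0]]], "hand": -1}}

```text
time: 1.6
position: [0.5543, -0.1626, 0.2501]
orientation: [0.983, 0.184, -0.0, -0.0]
wrist_force: [0.4, 0.0, -0.4]
opening: 1.0
grip_force: 0.0
```

Emit:
{"fn": "move_arm", "kwargs": {"rows": [[[0,0,0,0],[0,0,0,0],[0,0,0,0]]]}}

```text
time: 1.98
position: [0.5531, -0.1651, 0.2502]
orientation: [0.983, 0.183, -0.0, 0.0]
wrist_force: [0.7, -0.0, 0.2]
opening: 0.997
grip_force: 0.0
```

Run:
```python
from h import *
o=manip.get_obs();c=manip.camera_info("wrist")
print(o["position"],o["orientation"],np.round(c["world_from_camera"],3).tolist(),np.round(c["camera_matrix"],1).tolist())
w=manip.snapshot("wrist")[:,:,::-1];s=manip.snapshot("scene")[:,:,::-1]
cv2.imwrite("pics/w1.png",w);cv2.imwrite("pics/s1.png",s)
b=cv2.resize(s[100:250,310:450],None,fx=2.667,fy=2.667,interpolation=2)[:400]
cv2.imwrite("pics/m1.png",np.hstack([cv2.resize(w,None,fx=.65,fy=1)[:, :],b[:,:]]))
print(proj("wrist",(.554,-.163,.114),c))
```

```text
[ 0.55306344 -0.16506438  0.25016827] [ 9.83141887e-01  1.82843791e-01 -3.78593819e-04  1.86701168e-04] [[0.36, 0.882, 0.304, 0.63], [-0.933, 0.34, 0.119, -0.134], [0.001, -0.326, 0.945, 0.375], [0.0, 0.0, 0.0, 1.0]] [[329.1, 0.0, 317.8], [0.0, 329.1, 204.5], [0.0, 0.0, 1.0]]
[317.31094981 194.93768122]
```

View pics/m1.png

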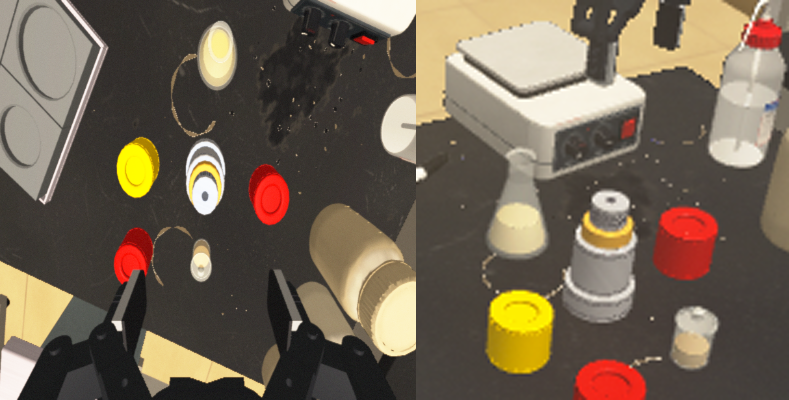

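The wrist view shows the plunger head at about (316,195), where the projection put it. The flask and bottle lie across the finger line and the fingers are clear of the red and yellow pieces. Next I'll work out the real fingertip depth when open.

Run:
```python
from h import *
from scipy.spatial.transform import Rotation as R
o=manip.get_obs();r=R.from_quat(o["orientation"]);c=manip.camera_info("wrist")
for t in (-.02,0,.006,.012,.019):
  print(t,[proj("wrist",o["position"]+r.apply([x,s*.0425,t]),c).round(0).tolist() for s in(1,-1) for x in (-.011,.011)])
w=cv2.imread("pics/w1.png");cv2.imwrite("pics/w1c.png",cv2.resize(w[250:400,150:500],None,fx=2.2,fy=2.2,interpolation=2))
```

```text
-0.02 [[429.0, 344.0], [436.0, 296.0], [213.0, 344.0], [207.0, 296.0]]
0 [[415.0, 312.0], [420.0, 269.0], [227.0, 312.0], [222.0, 269.0]]
0.006 [[411.0, 304.0], [416.0, 262.0], [230.0, 304.0], [226.0, 262.0]]
0.012 [[408.0, 296.0], [412.0, 256.0], [233.0, 296.0], [229.0, 256.0]]
0.019 [[404.0, 288.0], [408.0, 249.0], [236.0, 288.0], [233.0, 249.0]]
```

View pics/w1c.png

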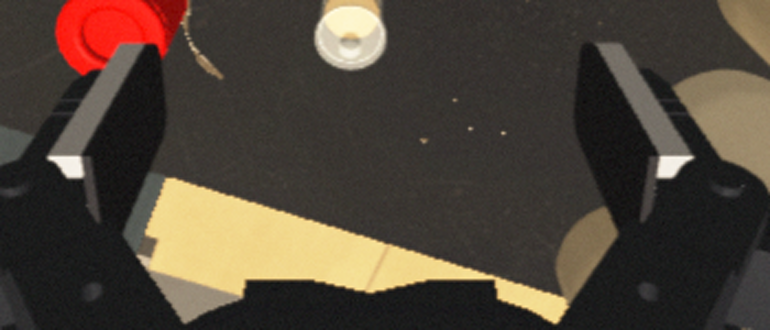

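Emit:
{"fn": "move_arm", "kwargs": {"rows": [[[0.5,3,-20,0],[0,0,-30,0],[0,0,-30,0],[0,0,-26,0],[0,0,-20,0],[0,0,-10,0],[0,0,0,0],[0,0,0,0]]]}}

```text
time: 3.08
position: [0.5549, -0.161, 0.1152]
orientation: [0.983, 0.184, 0.001, 0.0]
wrist_force: [-0.0, 1.0, -0.3]
opening: 1.0
grip_force: 0.0
```

Emit:
{"fn": "move_arm", "kwargs": {"rows": [[[0,0,0,0],[0,0,0,0],[0,0,0,0],[0,0,0,0],[0,0,0,0],[0,0,0,0],[0,0,0,0],[0,0,0,0]]], "hand": 1, "force": 50}}

```text
time: 4.08
position: [0.5547, -0.1611, 0.1149]
orientation: [0.983, 0.184, 0.0, 0.0]
wrist_force: [-0.7, -0.9, 5.1]
opening: 0.373
grip_force: 49.3
```

Run:
```python
from h import *
from scipy.spatial.transform import Rotation as R
o=manip.get_obs();r=R.from_quat(o["orientation"]);c=manip.camera_info("wrist")
print(o["position"],o["opening"],o["grip_force"],o["wrist_force"])
for t in (0,.01,.019):
  print(t,[proj("wrist",o["position"]+r.apply([x,s*.017,t]),c).round(0).tolist() for s in(1,-1) for x in (-.011,.011)])
w=manip.snapshot("wrist")[:,:,::-1];s=manip.snapshot("scene")[:,:,::-1]
b=cv2.resize(s[110:250,330:450],None,fx=3,fy=3,interpolation=2)[:400]
cv2.imwrite("pics/m2.png",np.hstack([cv2.resize(w[130:330,200:400],None,fx=2,fy=2),b]))
```

```text
[ 0.55469747 -0.16114208  0.11485101] 0.37315652642178937 49.276789259165525 [-0.67117975 -0.9368098   5.12800659]
0 [[359.0, 312.0], [361.0, 269.0], [283.0, 312.0], [281.0, 269.0]]
0.01 [[356.0, 299.0], [358.0, 258.0], [285.0, 299.0], [284.0, 258.0]]
0.019 [[354.0, 288.0], [356.0, 249.0], [287.0, 288.0], [286.0, 249.0]]
```

View pics/m2.png

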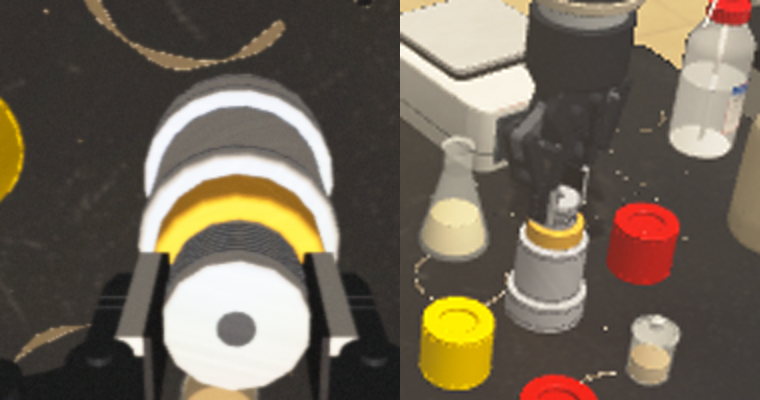

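The plunger is gripped and centred, with its head at about (318,290) in the wrist image. The pad tips sit about 10 mm ahead of the TCP and clear of the brass ring. Lifting straight up.

Emit:
{"fn": "move_arm", "kwargs": {"rows": [[[0,0,3,0],[0,0,6,0],[0,0,10,0],[0,0,12,0],[0,0,12,0],[0,0,15,0],[0,0,15,0],[0,0,15,0],[0,0,12,0],[0,0,5,0],[0,0,0,0],[0,0,0,0]]]}}

```text
time: 5.68
position: [0.554, -0.1607, 0.2187]
orientation: [0.983, 0.184, -0.0, -0.0]
wrist_force: [0.8, -0.2, -2.3]
opening: 0.374
grip_force: 50.1
```

Run:
```python
from h import *
w=manip.snapshot("wrist")[:,:,::-1];s=manip.snapshot("scene")[:,:,::-1]
b=cv2.resize(s[90:230,330:450],None,fx=3,fy=3,interpolation=2)[:400]
cv2.imwrite("pics/m3.png",np.hstack([cv2.resize(w[130:330,200:400],None,fx=2,fy=2),b]))
```

```text
(no output)
```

View pics/m3.png

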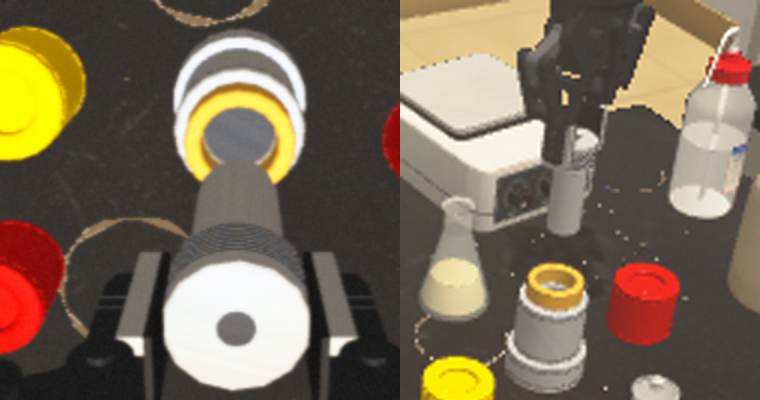

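The plunger hangs upright and free, and the ring, body and base stayed put. Moving to the narrowest well.

Emit:
{"fn": "move_arm", "kwargs": {"rows": [[[3,20,0,0],[6,40,0,0],[6,40,0,0],[6,40,0,0],[6,40,0,0],[6,40,0,0],[6,40,0,0],[6,40,0,0],[5,32,0,0],[3,20,0,0],[0,0,-20,0],[0,0,-20,0]]]}}

```text
time: 7.28
position: [0.6073, 0.1916, 0.1788]
orientation: [0.983, 0.184, 0.0, 0.0]
wrist_force: [0.5, -0.1, -3.4]
opening: 0.373
grip_force: 50.2
```

Emit:
{"fn": "move_arm", "kwargs": {"rows": [[[0,0,0,0],[0,0,0,0],[0,0,0,0],[0,0,0,0]]]}}

```text
time: 7.78
position: [0.6077, 0.1913, 0.1801]
orientation: [0.983, 0.184, 0.001, -0.0]
wrist_force: [-0.3, -0.5, -3.6]
opening: 0.372
grip_force: 50.2
```

Run:
```python
from h import *
o=manip.get_obs();print(o["position"],o["grip_force"],o["wrist_force"])
c=manip.camera_info("wrist");w=manip.snapshot("wrist")[:,:,::-1];s=manip.snapshot("scene")[:,:,::-1].copy()
cv2.imwrite("pics/w4.png",w)
for n,p in dict(pl=(.6067,.1909),base=(.5769,.0955),body=(.5112,.2206),ring=(.4814,.1251)).items(): print(n,proj("wrist",(*p,.03),c).round(1))
b=cv2.resize(s[170:304,190:323],None,fx=3,fy=3,interpolation=2)[:400]
cv2.imwrite("pics/m4.png",np.hstack([cv2.resize(w,None,fx=.6,fy=1),b]))
```

```text
[0.60769494 0.19128897 0.18006477] 50.24779906030744 [-0.2607168  -0.47725184 -3.57452705]
pl [319.2 193.4]
base [402.7 257.2]
body [253.6 272.3]
ring [334.9 326.4]
```

View pics/m4.png

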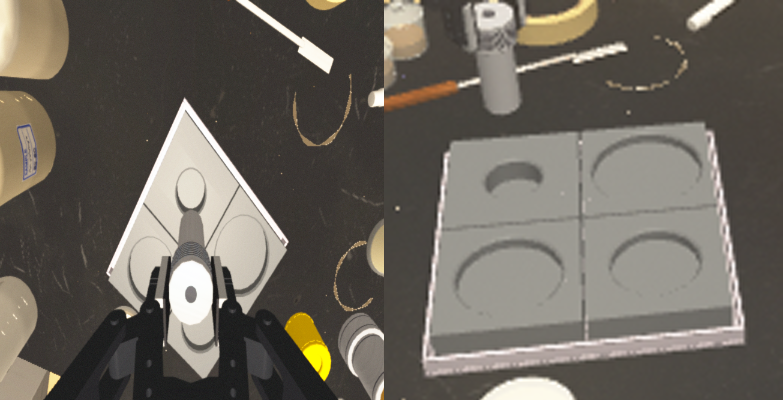

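The wrist view puts the narrowest well at about (317,190) against a predicted (319,193), so it agrees within about 2 mm. Lowering.

Emit:
{"fn": "move_arm", "kwargs": {"rows": [[[0,0,-15,0],[0,0,-20,0],[0,0,-20,0],[0,0,-15,0],[0,0,-8,0],[0,0,-5,0],[0,0,-3,0],[0,0,0,0],[0,0,0,0]]]}}

```text
time: 9.0
position: [0.6076, 0.1913, 0.0938]
orientation: [0.983, 0.184, 0.0, -0.0]
wrist_force: [0.2, 0.0, -3.5]
opening: 0.376
grip_force: 50.2
```

Emit:
{"fn": "move_arm", "kwargs": {"rows": [[[0,0,-1,0],[0,0,-1,0],[0,0,0,0],[0,0,0,0]]]}}

```text
time: 9.5
position: [0.6074, 0.1912, 0.0913]
orientation: [0.983, 0.184, -0.0, 0.0]
wrist_force: [0.8, -0.4, -3.6]
opening: 0.371
grip_force: 50.2
```

Emit:
{"fn": "move_arm", "kwargs": {"rows": [[[0,0,-1,0],[0,0,0,0],[0,0,0,0]]]}}

```text
time: 9.88
position: [0.6074, 0.1912, 0.0903]
orientation: [0.983, 0.184, -0.0, 0.0]
wrist_force: [0.2, -0.3, -3.9]
opening: 0.378
grip_force: 50.2
```

Emit:
{"fn": "move_arm", "kwargs": {"rows": [[[0,0,-1,0],[0,0,0,0],[0,0,0,0]]]}}

```text
time: 10.25
position: [0.6078, 0.1914, 0.0899]
orientation: [0.983, 0.184, 0.001, -0.0]
wrist_force: [-1.0, -0.6, 5.0]
opening: 0.373
grip_force: 51.1
```

Emit:
{"fn": "move_arm", "kwargs": {"rows": [[[0,0,-1,0],[0,0,0,0],[0,0,0,0]]]}}

```text
time: 10.62
position: [0.6082, 0.1915, 0.0899]
orientation: [0.983, 0.184, 0.001, -0.0]
wrist_force: [-2.8, -1.6, 13.2]
opening: 0.376
grip_force: 51.9
```

Emit:
{"fn": "move_arm", "kwargs": {"rows": [[[0,0,1,0],[0,0,0,0],[0,0,0,0],[0,0,0,0],[0,0,0,0],[0,0,0,0]]], "hand": -1}}

```text
time: 11.38
position: [0.6074, 0.1912, 0.0893]
orientation: [0.983, 0.184, -0.0, 0.0]
wrist_force: [-0.9, 0.1, -0.1]
opening: 1.003
grip_force: 0.0
```

Emit:
{"fn": "move_arm", "kwargs": {"rows": [[[0,0,10,0],[0,0,20,0],[0,0,30,0],[0,0,30,0],[0,0,30,0],[0,0,0,0],[0,0,0,0]]]}}

```text
time: 12.25
position: [0.6071, 0.1911, 0.2093]
orientation: [0.983, 0.184, -0.0, 0.0]
wrist_force: [0.0, 0.8, -0.9]
opening: 0.995
grip_force: 0.0
```

Run:
```python
from h import *
o=manip.get_obs();print(o["position"])
c=manip.camera_info("wrist");w=manip.snapshot("wrist")[:,:,::-1];s=manip.snapshot("scene")[:,:,::-1]
print(proj("wrist",(.6074,.1912,.089),c))
b=cv2.resize(s[170:304,190:323],None,fx=3,fy=3,interpolation=2)[:400]
cv2.imwrite("pics/m5.png",np.hstack([cv2.resize(w,None,fx=.6,fy=1),b]))
```

```text
[0.60713738 0.19108642 0.20929639]
[319.36256614 202.70326956]
```

View pics/m5.png

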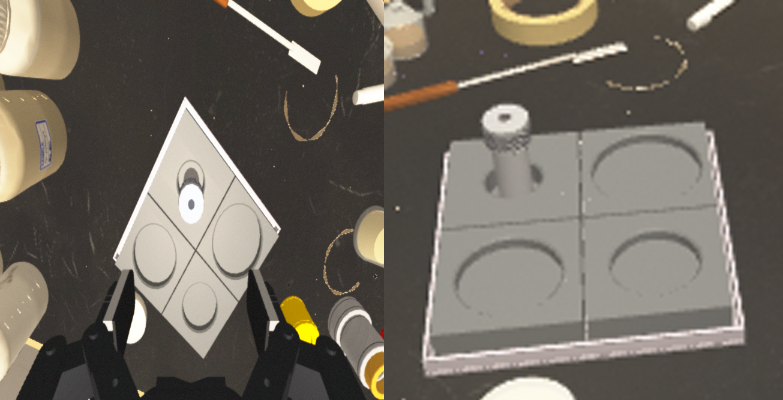

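The plunger stands upright in the centre of the narrowest well (wrist image about (318,204)). Now the ring.

Emit:
{"fn": "move_arm", "kwargs": {"rows": [[[-3,-20,0,0],[-6,-40,0,0],[-6,-40,0,0],[-6,-40,0,0],[-6,-40,0,0],[-6,-40,0,0],[-6,-40,0,0],[-6,-40,0,0],[-5,-33,0,0],[-3,-20,0,0],[0,0,-20,0],[0,0,-20,0]]]}}

```text
time: 13.85
position: [0.554, -0.1622, 0.1688]
orientation: [0.983, 0.184, 0.0, -0.0]
wrist_force: [0.0, 1.0, -0.2]
opening: 1.002
grip_force: 0.0
```

Emit:
{"fn": "move_arm", "kwargs": {"rows": [[[0,0,-20,0],[0,0,-20,0],[0,0,-20,0],[0,0,-10,0],[0,0,-3,0],[0,0,0,0],[0,0,0,0]]]}}

```text
time: 14.72
position: [0.5548, -0.1619, 0.097]
orientation: [0.983, 0.184, 0.001, 0.0]
wrist_force: [0.4, -0.6, 0.9]
opening: 0.999
grip_force: 0.0
```

Emit:
{"fn": "move_arm", "kwargs": {"rows": [[[0,0,0,0],[0,0,0,0],[0,0,0,0],[0,0,0,0],[0,0,0,0],[0,0,0,0]]], "hand": 1, "force": 40}}

```text
time: 15.48
position: [0.5546, -0.1619, 0.0969]
orientation: [0.983, 0.184, 0.0, 0.0]
wrist_force: [-0.9, -0.1, 4.7]
opening: 0.487
grip_force: 40.1
```

Run:
```python
from h import *
from scipy.spatial.transform import Rotation as R
o=manip.get_obs();r=R.from_quat(o["orientation"]);c=manip.camera_info("wrist")
print(o["position"],o["opening"],o["grip_force"],o["wrist_force"])
for t in (0,.01,.019):
  print(t,[proj("wrist",o["position"]+r.apply([x,s*.023,t]),c).round(0).tolist() for s in(1,-1) for x in (-.011,.011)])
w=manip.snapshot("wrist")[:,:,::-1];s=manip.snapshot("scene")[:,:,::-1]
b=cv2.resize(s[110:250,330:450],None,fx=3,fy=3,interpolation=2)[:400]
cv2.imwrite("pics/m6.png",np.hstack([cv2.resize(w[130:330,200:400],None,fx=2,fy=2),b]))
```

```text
[ 0.55462001 -0.161869    0.09688235] 0.48701379775153675 40.129385478794575 [-0.91009561 -0.07780009  4.71395912]
0 [[372.0, 312.0], [375.0, 269.0], [270.0, 312.0], [267.0, 269.0]]
0.01 [[369.0, 299.0], [371.0, 258.0], [273.0, 299.0], [271.0, 258.0]]
0.019 [[366.0, 288.0], [368.0, 249.0], [275.0, 288.0], [273.0, 249.0]]
```

View pics/m6.png

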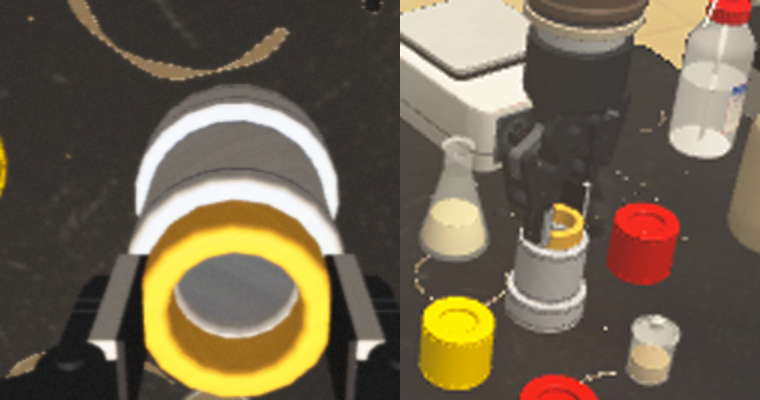

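The ring is gripped by its upper 5–6 mm, with the pad tips at about (269,257). The body is untouched. Lifting and carrying it to the 62 mm well.

Emit:
{"fn": "move_arm", "kwargs": {"rows": [[[0,0,4,0],[0,0,10,0],[0,0,20,0],[0,0,30,0],[0,0,26,0],[-4,15,0,0],[-8,32,0,0],[-10,40,0,0],[-10,40,0,0],[-10,40,0,0],[-10,40,0,0],[-10,40,0,0]]]}}

```text
time: 17.08
position: [0.4907, 0.0871, 0.1855]
orientation: [0.983, 0.184, -0.001, -0.0]
wrist_force: [0.7, 0.0, -1.2]
opening: 0.487
grip_force: 40.7
```

Emit:
{"fn": "move_arm", "kwargs": {"rows": [[[-8,28,0,0],[-4,12,0,0],[0,0,0,0],[0,0,0,0],[0,0,0,0]]]}}

```text
time: 17.7
position: [0.4807, 0.1239, 0.1862]
orientation: [0.983, 0.183, -0.0, 0.0]
wrist_force: [0.8, 0.2, -2.4]
opening: 0.485
grip_force: 40.7
```

Run:
```python
from h import *
o=manip.get_obs();print(o["position"],o["opening"],o["grip_force"],o["wrist_force"])
c=manip.camera_info("wrist");w=manip.snapshot("wrist")[:,:,::-1]
print(proj("wrist",(.481,.1255,.031),c))
cv2.imwrite("pics/m7.png",w[80:400,150:550])
```

```text
[0.48071433 0.12394433 0.18621546] 0.48548798733586773 40.7049036026001 [ 0.83321097  0.19104441 -2.41400203]
[317.56458817 189.44511269]
```

View pics/m7.png

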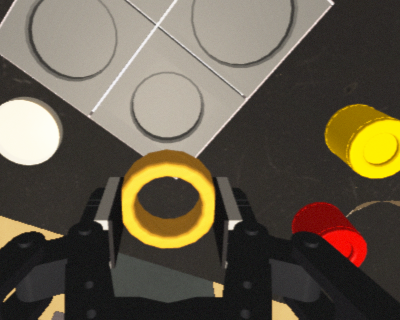

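The well shows at about (317.5,187) against a predicted (317.6,189), so the placement is good after a 1–2 mm shift. Lowering to just above the floor.

Emit:
{"fn": "move_arm", "kwargs": {"rows": [[[1,2,-20,0],[0,0,-30,0],[0,0,-30,0],[0,0,-30,0],[0,0,-18,0],[0,0,-8,0],[0,0,-3,0],[0,0,0,0],[0,0,0,0]]]}}

```text
time: 18.88
position: [0.4818, 0.1274, 0.048]
orientation: [0.983, 0.184, 0.001, -0.0]
wrist_force: [0.7, -0.4, -1.4]
opening: 0.49
grip_force: 40.7
```

Emit:
{"fn": "move_arm", "kwargs": {"rows": [[[0,0,-1,0],[0,0,0,0],[0,0,0,0]]]}}

```text
time: 19.25
position: [0.4816, 0.1272, 0.0465]
orientation: [0.983, 0.184, 0.0, 0.0]
wrist_force: [1.4, -0.5, -0.7]
opening: 0.485
grip_force: 41.4
```

Emit:
{"fn": "move_arm", "kwargs": {"rows": [[[0,0,-1,0],[0,0,0,0],[0,0,0,0]]]}}

```text
time: 19.62
position: [0.4816, 0.1271, 0.0454]
orientation: [0.983, 0.184, 0.0, 0.0]
wrist_force: [1.6, -1.7, 0.1]
opening: 0.487
grip_force: 42.6
```

Emit:
{"fn": "move_arm", "kwargs": {"rows": [[[0,0,0,0],[0,0,0,0],[0,0,0,0],[0,0,0,0],[0,0,0,0],[0,0,0,0]]], "hand": -1}}

```text
time: 20.38
position: [0.4821, 0.1256, 0.0449]
orientation: [0.983, 0.183, 0.0, 0.001]
wrist_force: [6.1, -5.5, -8.4]
opening: 0.597
grip_force: 38.4
```

Emit:
{"fn": "move_arm", "kwargs": {"rows": [[[0,0,10,0],[0,0,30,0],[0,0,40,0],[0,0,40,0],[0,0,20,0],[0,0,0,0],[0,0,0,0]]]}}

```text
time: 21.25
position: [0.4807, 0.1272, 0.1847]
orientation: [0.983, 0.184, -0.001, 0.0]
wrist_force: [-0.1, -0.9, -0.9]
opening: 1.001
grip_force: 0.0
```

```bash
cat >> h.py <<'E'
def brass(n="wrist",save=None):
    o=manip.get_obs();c=manip.camera_info(n);w=manip.snapshot(n)[:,:,::-1].copy()
    if save: cv2.imwrite(save,w)
    m=cv2.inRange(cv2.cvtColor(w,cv2.COLOR_BGR2HSV),(17,150,90),(28,255,255))
    cs=[k for k in cv2.findContours(m,0,2)[0] if cv2.contourArea(k)>80]
    return o,c,w,[(cv2.boundingRect(k),cv2.contourArea(k)) for k in cs]
E
python3 - <<'E'
from h import *
o,c,w,b=brass("wrist","pics/w8.png");print(o["position"],b,proj("wrist",(.482,.126,.037),c))
for (x,y,ww,h),a in b: print(cast("wrist",(x+ww/2-.5,y+h/2-.5),.030,c))
o,c,w,b=brass("top","pics/t8.png");print(b)
for (x,y,ww,h),a in b: print(cast("top",(x+ww/2-.5,y+h/2-.5),.033,c))
o,c,w,b=brass("scene","pics/s8.png");print(b)
cv2.imwrite("pics/m8.png",np.hstack([cv2.resize(w[170:304,190:323],None,fx=3,fy=3,interpolation=2)[:400],cv2.imread("pics/w8.png")[0:400,180:580]]))
E
```

```text
[0.48066324 0.12723912 0.1847072 ] [((478, 186, 93, 76), 4935.5), ((293, 165, 52, 53), 2064.0)] [321.13879075 191.81342235]
[ 0.51910533 -0.05935038  0.03      ]
[0.4799069  0.12760916 0.03      ]
[((315, 202, 27, 27), 516.0)]
[ 0.51931017 -0.05864853  0.033     ]
[((270, 248, 21, 20), 315.0), ((336, 209, 26, 31), 627.0)]
```

View pics/m8.png

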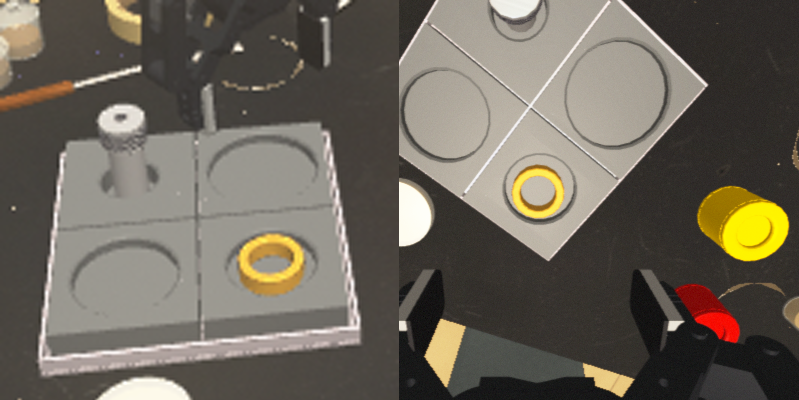

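The ring lies flat in the 62 mm well, at about (318,191) against a well centre of (320,188). The fingers briefly pressed on the well's wall while opening, so I'll grip the next parts higher. Next, a numeric check of the body and base wells, then the body.

Run:
```python
from h import *
c=manip.camera_info("wrist")
for n,p in dict(ring=(320,188),body=(226,114),base=(396,93)).items(): print(n,cast("wrist",p,.031,c).round(4))
```

```text
ring [0.4832 0.1274 0.031 ]
body [0.514  0.2217 0.031 ]
base [0.5788 0.0995 0.031 ]
```

Emit:
{"fn": "move_arm", "kwargs": {"rows": [[[4,-15,0,0],[8,-32,0,0],[10,-40,0,0],[10,-40,0,0],[10,-40,0,0],[10,-40,0,0],[10,-40,0,0],[8,-30,0,0],[3.5,-12,0,0],[0,0,-10,0],[0,0,-20,0],[0,0,-20,0]]]}}

```text
time: 22.9
position: [0.5545, -0.1597, 0.1342]
orientation: [0.983, 0.185, -0.0, -0.001]
wrist_force: [0.1, 0.8, -0.2]
opening: 1.0
grip_force: 0.0
```

Emit:
{"fn": "move_arm", "kwargs": {"rows": [[[0,0,-20,0],[0,0,-20,0],[0,0,-20,0],[0,0,-10,0],[0,0,-3,0],[0,0,0,0],[0,0,0,0]]]}}

```text
time: 23.78
position: [0.5553, -0.1618, 0.063]
orientation: [0.983, 0.184, 0.001, 0.0]
wrist_force: [-0.4, -0.1, 0.1]
opening: 0.998
grip_force: 0.0
```

Emit:
{"fn": "move_arm", "kwargs": {"rows": [[[0,0,0,0],[0,0,0,0],[0,0,0,0],[0,0,0,0],[0,0,0,0],[0,0,0,0]]], "hand": 1, "force": 70}}

```text
time: 24.52
position: [0.5551, -0.1618, 0.0631]
orientation: [0.983, 0.184, 0.0, 0.0]
wrist_force: [-1.7, 1.1, 7.4]
opening: 0.607
grip_force: 72.3
```

Emit:
{"fn": "move_arm", "kwargs": {"rows": [[[0,0,4,0],[0,0,8,0],[0,0,18,0],[0,0,30,0],[0,0,30,0],[0,0,20,0],[-2,18,0,0],[-4,36,0,0],[-5,45,0,0],[-5,45,0,0],[-5,45,0,0],[-5,45,0,0]]]}}

```text
time: 26.02
position: [0.5275, 0.0747, 0.1719]
orientation: [0.983, 0.184, -0.001, -0.0]
wrist_force: [1.2, 0.9, -5.1]
opening: 0.606
grip_force: 74.2
```

Emit:
{"fn": "move_arm", "kwargs": {"rows": [[[-5,45,0,0],[-5,45,0,0],[-4,36,0,0],[-2.5,22,0,0],[0,0,-10,0],[0,0,-20,0],[0,0,-20,0],[0,0,0,0],[0,0,0,0]]]}}

```text
time: 27.15
position: [0.5123, 0.2201, 0.1227]
orientation: [0.983, 0.184, -0.0, 0.0]
wrist_force: [0.3, 0.8, -4.7]
opening: 0.607
grip_force: 74.5
```

Run:
```python
from h import *
o=manip.get_obs();print(o["position"],o["opening"],o["grip_force"],o["wrist_force"])
cv2.imwrite("pics/s9.png",manip.snapshot("scene")[:,:,::-1]);cv2.imwrite("pics/w9.png",manip.snapshot("wrist")[:,:,::-1])
```

```text
[0.51234757 0.2200671  0.12266444] 0.6067686281325733 74.5127871260047 [ 0.31581949  0.76011528 -4.74455533]
```

Emit:
{"fn": "move_arm", "kwargs": {"rows": [[[0,1,-15,0],[0,0,-20,0],[0,0,-15,0],[0,0,-8,0],[0,0,-3,0],[0,0,0,0],[0,0,0,0]]]}}

```text
time: 28.12
position: [0.5127, 0.2214, 0.0618]
orientation: [0.983, 0.184, 0.0, -0.0]
wrist_force: [0.2, -0.7, -4.9]
opening: 0.605
grip_force: 74.5
```

Emit:
{"fn": "move_arm", "kwargs": {"rows": [[[0,0,-1,0],[0,0,-1,0],[0,0,0,0],[0,0,0,0]]]}}

```text
time: 28.62
position: [0.5124, 0.2212, 0.0593]
orientation: [0.983, 0.184, -0.0, 0.0]
wrist_force: [-0.1, -0.3, -5.0]
opening: 0.603
grip_force: 74.5
```

Emit:
{"fn": "move_arm", "kwargs": {"rows": [[[0,0,-1,0],[0,0,0,0],[0,0,0,0]]]}}

```text
time: 29.0
position: [0.5123, 0.2212, 0.0583]
orientation: [0.983, 0.184, -0.0, 0.0]
wrist_force: [0.6, -0.1, -5.7]
opening: 0.605
grip_force: 74.7
```

Emit:
{"fn": "move_arm", "kwargs": {"rows": [[[0,0,-1,0],[0,0,0,0],[0,0,0,0]]]}}

```text
time: 29.38
position: [0.5124, 0.2212, 0.0581]
orientation: [0.983, 0.184, 0.0, 0.0]
wrist_force: [-3.1, -1.6, 6.2]
opening: 0.604
grip_force: 75.8
```

Emit:
{"fn": "move_arm", "kwargs": {"rows": [[[0,0,-1,0],[0,0,0,0],[0,0,0,0]]]}}

```text
time: 29.75
position: [0.5124, 0.2213, 0.0581]
orientation: [0.983, 0.184, 0.0, 0.0]
wrist_force: [-7.0, -4.4, 18.4]
opening: 0.609
grip_force: 77.0
```

Emit:
{"fn": "move_arm", "kwargs": {"rows": [[[0,0,1,0],[0,0,0,0],[0,0,0,0],[0,0,0,0],[0,0,0,0],[0,0,0,0]]], "hand": -1}}

```text
time: 30.5
position: [0.5124, 0.2212, 0.0573]
orientation: [0.983, 0.184, -0.0, 0.0]
wrist_force: [0.3, 0.0, 0.1]
opening: 1.0
grip_force: 0.0
```

Emit:
{"fn": "move_arm", "kwargs": {"rows": [[[0,0,10,0],[0,0,20,0],[0,0,40,0],[0,0,40,0],[0,0,20,0],[0,0,0,0],[0,0,0,0]]]}}

```text
time: 31.38
position: [0.512, 0.221, 0.1869]
orientation: [0.983, 0.184, -0.0, 0.0]
wrist_force: [0.0, 0.5, 1.0]
opening: 1.0
grip_force: 0.0
```

Run:
```python
from h import *
o=manip.get_obs();print(o["position"]);c=manip.camera_info("wrist")
w=manip.snapshot("wrist")[:,:,::-1];s=manip.snapshot("scene")[:,:,::-1]
cv2.imwrite("pics/m9.png",np.hstack([cv2.resize(s[170:304,190:323],None,fx=3,fy=3,interpolation=2)[:399],w[0:399,180:580]]))
print(proj("wrist",(.5125,.221,.031),c),proj("wrist",(.5769,.0955,.031),c))
t=cv2.imread("pics/top0.png");cv2.imwrite("pics/top9.png",manip.snapshot("top")[:,:,::-1])
```

```text
[0.51197481 0.22098597 0.18689327]
[319.28518881 189.52830691] [479.84045682 173.36409265]
```

View pics/m9.png

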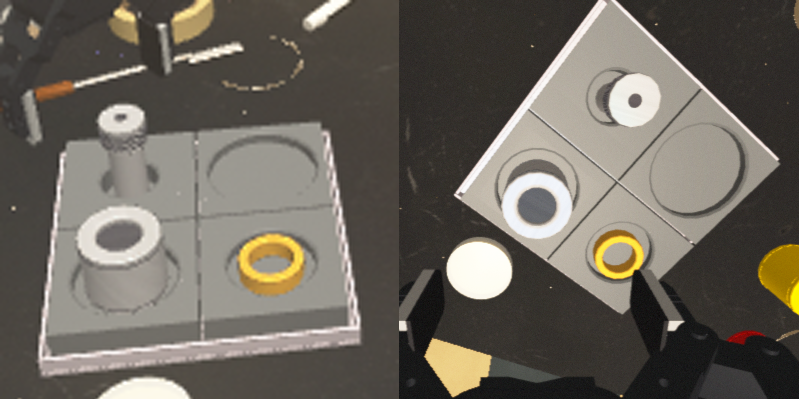

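The body stands upright in the 72 mm well (centre about (319,187)). The ring and plunger are still in place, and the widest well at about (480,169) is free. Moving above the base.

Emit:
{"fn": "move_arm", "kwargs": {"rows": [[[2,-18,0,0],[4,-36,0,0],[5,-45,0,0],[5,-45,0,0],[5,-45,0,0],[5,-45,0,0],[5,-45,0,0],[5,-45,0,0],[4,-38,0,0],[2,-20,0,0],[0,0,0,0],[0,0,0,0]]]}}

```text
time: 33.02
position: [0.5543, -0.159, 0.1872]
orientation: [0.983, 0.185, -0.0, -0.001]
wrist_force: [0.5, 0.1, -0.5]
opening: 0.999
grip_force: 0.0
```

Run:
```python
from h import *
o=manip.get_obs();c=manip.camera_info("wrist");w=manip.snapshot("wrist")[:,:,::-1].copy();print(o["position"])
e=proj("wrist",(.554,-.162,.026),c);print("pred",e)
h=cv2.cvtColor(w,cv2.COLOR_BGR2HSV);m=cv2.inRange(h,(0,0,95),(180,60,255))
n,l,st,ce=cv2.connectedComponentsWithStats(m)
for i in range(1,n):
    if st[i,4]>150 and abs(ce[i]-e).max()<60: print(st[i],ce[i].round(1))
# bright top faces only
m=cv2.inRange(h,(0,0,190),(180,60,255));n,l,st,ce=cv2.connectedComponentsWithStats(m)
for i in range(1,n):
    if st[i,4]>60 and abs(ce[i]-e).max()<60:
        x,y,a,b=st[i,:4];print("bright",st[i],cast("wrist",(x+a/2-.5,y+b/2-.5),.026,c),cast("wrist",(x+a-.5,y),.026,c)-cast("wrist",(x-.5,y),.026,c))
# top camera, before vs tray
t=cv2.imread("pics/top9.png");h=cv2.cvtColor(t,cv2.COLOR_BGR2HSV);m=cv2.inRange(h,(0,0,110),(180,60,255));e=proj("top",(.554,-.162,.026));n,l,st,ce=cv2.connectedComponentsWithStats(m)
for i in range(1,n):
    if st[i,4]>60 and abs(ce[i]-e).max()<15:
        x,y,a,b=st[i,:4];print("top",st[i],cast("top",(x+a/2-.5,y+b/2-.5),.026))
```

```text
[ 0.55431166 -0.15897401  0.18722029]
pred [322.29029414 189.98632518]
[ 285  151   74   75 4309] [321.2 188.1]
bright [ 286  156   72   69 3891] [ 0.55372812 -0.16133829  0.026     ] [ 0.02287654 -0.05866095  0.        ]
top [357 187  30  30 681] [ 0.55449918 -0.16172879  0.026     ]
```

The base measures (0.554, −0.162) in both views, which matches the target. Descending.

Emit:
{"fn": "move_arm", "kwargs": {"rows": [[[0,0,-20,0],[0,0,-30,0],[0,0,-30,0],[0,0,-30,0],[0,0,-25,0],[0,0,-15,0],[0,0,-7,0],[0,0,-4,0],[0,0,0,0],[0,0,0,0]]]}}

```text
time: 34.33
position: [0.5547, -0.1609, 0.027]
orientation: [0.983, 0.184, 0.0, 0.0]
wrist_force: [-0.1, -0.1, 0.5]
opening: 1.003
grip_force: 0.0
```

Emit:
{"fn": "move_arm", "kwargs": {"rows": [[[0,0,0,0],[0,0,0,0],[0,0,0,0],[0,0,0,0],[0,0,0,0],[0,0,0,0]]], "hand": 1, "force": 80}}

```text
time: 35.08
position: [0.5548, -0.1611, 0.0277]
orientation: [0.983, 0.184, 0.001, 0.001]
wrist_force: [-3.1, 0.7, 12.8]
opening: 0.734
grip_force: 85.1
```

Emit:
{"fn": "move_arm", "kwargs": {"rows": [[[0,0,4,0],[0,0,6,0],[0,0,10,0],[0,0,0,0]]]}}

```text
time: 35.58
position: [0.5549, -0.1609, 0.0472]
orientation: [0.983, 0.184, 0.001, 0.0]
wrist_force: [0.5, -0.3, -7.2]
opening: 0.733
grip_force: 88.8
```

The base is held, lifted 20 mm with its weight on the wrist. Carrying it to the widest well.

Emit:
{"fn": "move_arm", "kwargs": {"rows": [[[0,0,20,0],[0,0,30,0],[0,0,30,0],[0,0,20,0],[1,10,0,0],[2,25,0,0],[4,40,0,0],[4,45,0,0],[4,45,0,0],[4,45,0,0],[3,32,0,0],[1,15,0,0]]]}}

```text
time: 37.08
position: [0.5762, 0.0995, 0.1449]
orientation: [0.983, 0.186, -0.001, -0.001]
wrist_force: [-0.9, 0.6, -6.8]
opening: 0.732
grip_force: 90.4
```

Emit:
{"fn": "move_arm", "kwargs": {"rows": [[[0,0,-10,0],[0,0,-20,0],[0,0,-20,0],[0,0,-10,0],[0,0,0,0],[0,0,0,0],[0,0,0,0]]]}}

```text
time: 37.95
position: [0.5779, 0.0962, 0.0871]
orientation: [0.983, 0.184, 0.001, 0.0]
wrist_force: [1.0, -0.1, -6.3]
opening: 0.732
grip_force: 90.4
```

Emit:
{"fn": "move_arm", "kwargs": {"rows": [[[0,0,-10,0],[0,0,-12,0],[0,0,-8,0],[0,0,-4,0],[0,0,-1,0],[0,0,0,0],[0,0,0,0]]]}}

```text
time: 38.83
position: [0.5776, 0.0963, 0.0517]
orientation: [0.983, 0.184, 0.0, 0.0]
wrist_force: [-0.2, 0.7, -5.8]
opening: 0.729
grip_force: 90.4
```

Emit:
{"fn": "move_arm", "kwargs": {"rows": [[[0,0,-1,0],[0,0,-1,0],[0,0,0,0],[0,0,0,0]]]}}

```text
time: 39.33
position: [0.5773, 0.0963, 0.0493]
orientation: [0.983, 0.184, -0.0, -0.0]
wrist_force: [-0.1, -0.3, -7.3]
opening: 0.729
grip_force: 90.4
```

Emit:
{"fn": "move_arm", "kwargs": {"rows": [[[0,0,-1,0],[0,0,0,0],[0,0,0,0]]]}}

```text
time: 39.7
position: [0.5775, 0.0963, 0.0489]
orientation: [0.983, 0.184, 0.0, 0.0]
wrist_force: [-3.2, -1.6, 4.7]
opening: 0.738
grip_force: 91.8
```

Emit:
{"fn": "move_arm", "kwargs": {"rows": [[[0,0,0,0],[0,0,0,0],[0,0,0,0],[0,0,0,0],[0,0,0,0],[0,0,0,0]]], "hand": -1}}

```text
time: 40.45
position: [0.5774, 0.0962, 0.0483]
orientation: [0.983, 0.184, 0.0, 0.0]
wrist_force: [-0.2, -0.1, 0.2]
opening: 0.996
grip_force: 0.0
```

Emit:
{"fn": "move_arm", "kwargs": {"rows": [[[0,0,10,0],[0,0,20,0],[0,0,40,0],[0,0,40,0],[0,0,20,0],[0,0,0,0],[0,0,0,0],[0,0,0,0]]]}}

```text
time: 41.45
position: [0.5767, 0.0961, 0.1773]
orientation: [0.983, 0.184, -0.001, 0.0]
wrist_force: [0.3, -0.2, 0.5]
opening: 1.0
grip_force: 0.0
```

Run:
```python
from h import *
o=manip.get_obs();c=manip.camera_info("wrist");w=manip.snapshot("wrist")[:,:,::-1].copy();print(o["position"],o["opening"],o["wrist_force"],o["time"])
cv2.imwrite("pics/w10.png",w)
h=cv2.cvtColor(w,cv2.COLOR_BGR2HSV);m=cv2.inRange(h,(0,0,205),(180,60,255));n,l,st,ce=cv2.connectedComponentsWithStats(m)
P={"base":(.5775,.096,.047),"pl":(.607,.191,.089),"body":(.5125,.221,.071)}
for k,p in P.items(): print(k,proj("wrist",p,c).round(1))
for i in range(1,n):
    if 400<st[i,4]<9000:
        x,y,a,b=st[i,:4];print(st[i],[cast("wrist",(x+a/2-.5,y+b/2-.5),z,c)[:2].round(4).tolist() for z in(.047,.071,.089)])
```

```text
[0.57673581 0.09606869 0.17729153] 1.0004800421512914 [ 0.26514401 -0.15422121  0.4594032 ] 41.45
base [319.8 198. ]
pl [197.1 125.4]
body [135.7 227.1]
[ 549    0   91   22 1492] [[0.77, -0.0293], [0.7591, -0.0146], [0.7509, -0.0035]]
[  85   11  321  291 2980] [[0.5885, 0.1629], [0.5947, 0.1595], [0.5993, 0.157]]
[ 170   99   52   54 1977] [[0.5972, 0.2046], [0.6026, 0.1973], [0.6066, 0.1919]]
[ 278  162   80   75 4589] [[0.576, 0.0974], [0.5834, 0.1003], [0.5889, 0.1024]]
[  98  196   72   66 2370] [[0.4958, 0.2321], [0.5107, 0.2223], [0.5219, 0.2149]]
[  88  260   68   57 2924] [[0.434, 0.2311], [0.4547, 0.2214], [0.4703, 0.2141]]
```

In numbers, base, plunger and body are all within about 2 mm of their well centres, with clean releases. The bottle and flask were never approached. Handing in.

```bash
python3 -c "
from station import manip
print(manip.close_job())"
```

```text
the job is handed in; nothing more can be done
None
```

The job is handed in: plunger, ring, body and base were each taken off in order and stood in their own wells, and the flask, bottle and look-alikes were left alone; the verdict was not shown to me.

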